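# Draw the back jar tray forward with the tray hook until its catch clicks

## Robot

A 6-joint arm with a two-finger parallel gripper is mounted at the origin on a cart in front of the work surface, level with it; the furniture and walls round the work are solid. World frame = base frame: x ahead of the robot, y to its left, z up, the work surface at z = 0. Lengths are in m, angles in rad, forces in N, time in s.
With the tool pointing down it reaches from about 0.35 to 0.775 m from the base axis. Payload 5.5 kg.
Tool frame: the origin (TCP) lies between the finger pads; the fingertips stand 22 mm ahead of it and the grasp point (between the pads) lies 3 mm ahead of it; z points along the fingers, y is the line along which they close (so a half turn about z gives the same grasp; the last joint's range is limited). The gripper opens to 85 mm and grips with 20 to 120 N. Pads are 22 mm wide; open, the fingers measure 114 mm over their backs; the gripper's body (76 mm by 85 mm) begins 54 mm behind the grasp point. The pads swing forward as they close: fully open they stand 13 mm farther back than shut.
Start: joints at [-1.441, 0.313, 0.046, 1.304, 0, 1.431], TCP at [0.153, -0.554, 0.253] pointing down, gripper open.
Joint ranges: [-2.76, 2.76], [-0.86, 1.69], [-1.03, 1.26], [-2.2, 2.34], [-1.47, 1.5], [-3.14, 3.14]. Speed limits (rad/s): [2.57, 2.57, 3.14, 3.14, 3.14, 3.14].

## Interface

Orientations are given as a unit quaternion [w, x, y, z].
In Python, from workcell import env gives the robot as it stands.
- The arm moves only by the shell command python3 nudge.py 'ROWS' [OPENING] [FORCE]. ROWS is a JSON list of rows, 1 to 8 of them, each of 6 numbers: dx, dy, dz in m, then a rotation vector rx, ry, rz in rad; each row is the pose to reach, as a shift and turn from the pose commanded when the command began, along the tool's axes at that moment; what a row does not reach only later rows make up. A row lasts 1/8 s, in which the tool goes at most 0.0625 m and 0.188 rad, less where a joint would pass 70% of its speed; a pose out of reach is approached as far as the arm can. OPENING is the finger opening in m, set as the command begins (- or left out keeps the last). The fingers move at their own pace and stop on an object; FORCE is the grip in N (left out, the last holds). Time passes only in rows, so rows that do not move let the fingers close. It prints the time, the measured TCP pose, the force, the opening and the grip force at its end.
- env.get_state(): the state, without advancing time (a new reading comes with each control period).
- env.read_camera(name): name is "scene" or "top"; returns a dict with "image" (384x512x3 uint8, red, green, blue), "K" (3x3 intrinsics, pixels), "D" ([k1, k2, p1, p2, k3] as OpenCV has them; the pictures are not rectified), "R" (3x3) and "t" (3): a world point X has camera coordinates R X + t. Camera axes: x right, y down, z forward; pixel columns grow to the right and rows downward; lengths in m; the calibration is good to about 2 mm. A picture is of the moment at which its call begins. There is no depth.
- env.hand_in(): hands the job in; it is judged then, once.
The state is a dict: "clock": time; "joint_pos": joint angles; "qvel": joint speeds; "tau": joint torques, N m; "tcp_pos": TCP position; "orientation": TCP orientation; "wrist_force": force on the tool from outside, world axes, zero at the start; "ft_torque": the same for the moment, N m; "finger_gap": finger opening in m; "grip_force": force on a finger pad.
Only numpy, scipy, OpenCV 4.12 (cv2) and the standard library are available. Lean on these libraries where they do the work, as an engineer would, in place of code of your own. Each camera call takes 0.05 s, during which the arm holds its last target. There are 200 camera calls.

## Task

Take the tray hook from its rest, hook it behind the front wall of the jar tray that stands too far back on its runner, and draw the tray gently towards you until the spring catch at its side clicks into the notch and holds it; do not wrench at it once it is caught. Touch the tray only with the hook, keep the two jars in it standing, and lay the hook back in its rest; leave everything else where it is.

Things in the scene. Friction and masses are not known exactly. Their poses are not given: they have to be found in the camera images.
- tray_hook: Tray hook, 140 g: a square pale wood handle 124 x 24 x 24 mm and a 7.6 mm steel rod with a swan neck. Origin: middle of the handle, on its axis, where to grip it; x runs along the handle to the hook, z up. The rod leaves the handle at x 62, rises to pass level at z +28 mm (centre) from x 87 to 121, then turns straight down at x 135; the balance point is about x +10 mm.
- hook_tip (a point): Lowest point of the hook's down-turned end: at x 135, y 0, z -16 mm in the hook's frame. The down-turned end is a straight 7.6 mm round rod about 30 mm long below the level rod.
- hook_rest: Wooden rest fixed to the front of the table: a foot 120 x 78 x 10 mm with two notched uprights, 14 mm thick, 42 mm either side of its middle along x. Origin: centre of its underside; x runs along the notches, towards the hook's tip. The notches are 30 mm wide and flare upwards; their floors are 43 mm up, their tops about 67 mm; the hook lies there with its axis 55 mm up.
- jar_tray: Pale wooden tray of jars, loose, 170 (x) x 150 x 45 mm, empty mass 0.28 to 0.46 kg. Walls 9 mm thick, inner floor 6 mm up. Origin: centre of its underside; x points away from the robot along the runner, y left. A brass strip on the outer left side has a notch, x +48 to +62 mm, for the catch bolt. Behind the front wall 40 mm are empty. It slides with some friction: about 3 to 7 N to draw.
- tray_front (a point): Middle of the top edge of the tray's front wall (the wall nearest the robot, 9 mm thick), 45 mm above the tray's underside; the hook goes over it and pulls on its inner face. A pull of more than 15 N would strain the catch.
- runner: Wooden board 320 (x) x 226 x 10 mm, fixed, its rear on the upper tier and its front on 55 mm legs, the tray standing on it between two guide rails 14 mm high with 1 mm to spare on each side. Origin: underside, midway between the guides; x points away from the robot along the guides. The tray starts with its origin at x +30 to +60 mm and is to be drawn towards -x.
- catch_bolt (a joint): Brass spring bolt of the catch on the runner's left flange, m: about 0.005 while the tray's strip holds it back, 0 once sprung into the notch; it then stops the tray hard. The catch is clamped by hand at varying places, not measured: the click comes with the tray's origin at x -73 to -7 mm on the runner. After the click the tray has up to 4 mm of play.
- jam_jar: Glass jar with a green lid, 62 mm wide, 86 mm high, 0.36 kg, standing loose in the left half of the tray. Origin: centre of its underside, z up.
- herb_jar: Small jar with a yellow cap, 42 mm wide, 96 mm high, 0.11 kg, standing loose in the right half of the tray. Origin: centre of its underside, z up.
- tin: Red food tin, 57 mm wide, 72 mm high, a bystander on the upper tier right of the runner. Origin: centre of its underside.
- call_bell: Counter bell, 76 mm wide, 56 mm high, a bystander on the upper tier to the right. Origin: centre of its underside.
- tongs: Bread tongs, 212 mm long, a bystander lying in the wooden bread tray at the front right. Origin: middle of the underside.
- brush: Flour brush, 250 mm long, 50 mm high, a bystander lying in the bread tray beside the tongs. Origin: middle of the underside.
- price_card: Price card in a wooden foot, 28 x 62 x 92 mm, a bystander standing at the left front of the table. Origin: centre of its underside.

How it is judged:
By the outcome, as a careful person would: the job done as asked, in the order asked, and still so for the second after the job is handed in, with the robot touching nothing.
It also fails if it takes over 54 s, if anything falls off the work surface, if the arm or the gripper's body presses on something with over 40 N, if the wrist force passes 120 N, or if a joint passes its speed limit or range.

## Working session

There is one attempt and no reset: what is moved stays moved. The work goes in short steps, Python scripts to look and compute and a shell command to move; the robot and the scene stay as the last step left them, time stands still between calls to the robot, and variables do not carry over. Pictures are saved under pics/ and viewed, at most 11 in all, crops included, and the job is handed in when it is done.

```bash
ls; mkdir -p pics
python3 - <<'E'
from workcell import env
import cv2,pickle
for n in("scene","top"):
    d=env.read_camera(n); pickle.dump(d,open(f"{n}0.pkl","wb"))
    cv2.imwrite(f"pics/{n}0.png",cv2.resize(d["image"][:,:,::-1],(800,600),interpolation=cv2.INTER_CUBIC))
    print(n,d["K"],d["D"],d["R"],d["t"])
print(env.get_state())
E
```

```text
nudge.py
pics
workcell.py
scene [[468.94877179   0.         257.58785326]
 [  0.         468.94877179 188.43976884]
 [  0.           0.           1.        ]] [-0.00579557  0.          0.          0.          0.        ] [[ 0.84216404 -0.53892091 -0.01799946]
 [-0.22421457 -0.31962863 -0.92063313]
 [ 0.4903953   0.77935986 -0.39001366]] [-0.51748343  0.2245373   1.23880195]
top [[491.9000309    0.         248.34248945]
 [  0.         491.9000309  195.68139019]
 [  0.           0.           1.        ]] [0.0465982 0.        0.        0.        0.       ] [[ 0.02783128 -0.99959638 -0.00570031]
 [-0.99400188 -0.02707127 -0.10595951]
 [ 0.10576243  0.00861511 -0.99435411]] [-0.03339064  0.60851     1.30163428]
{'clock': 0.1, 'joint_pos': array([-1.44059411e+00,  3.13887605e-01,  4.50901478e-02,  1.30361677e+00,
       -2.66700070e-06,  1.43119349e+00]), 'qvel': array([-7.59853208e-04, -1.46257376e-03,  2.25145150e-03, -1.56881176e-03,
       -1.00923989e-03, -4.41127361e-05]), 'tau': array([ 4.12847759e-03, -4.81721163e+01,  2.99246764e+01,  1.25975264e-02,
       -2.29144933e-05,  3.51332243e-07]), 'tcp_pos': array([ 0.15319481, -0.55377248,  0.25251847]), 'orientation': array([-8.08949321e-04,  9.90914121e-01,  1.34493680e-01,  2.46882827e-06]), 'wrist_force': array([ 0.39192591, -0.02504319, -0.4220451 ]), 'ft_torque': array([-0.02509398, -0.02863514, -0.01605384]), 'grip_force': 0.0, 'finger_gap': 0.08536492341425761}
```

View pics/scene0.png

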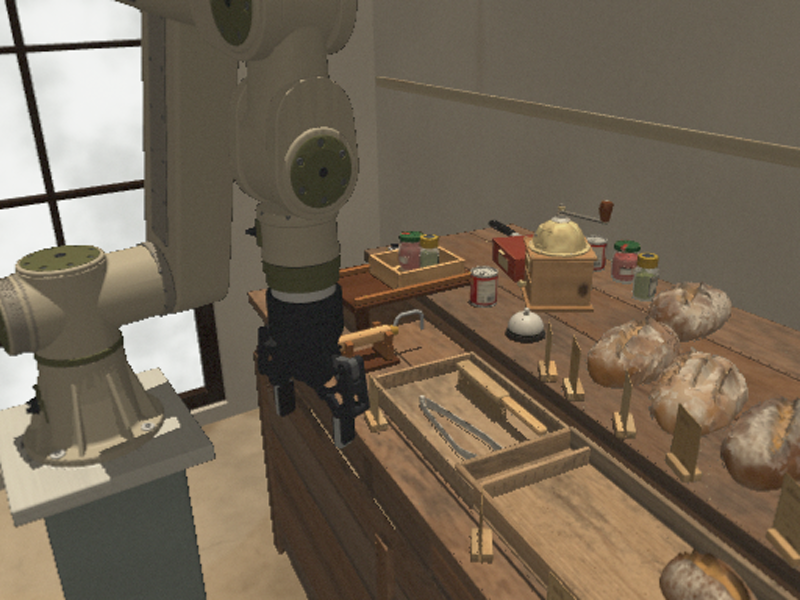

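View pics/top0.png

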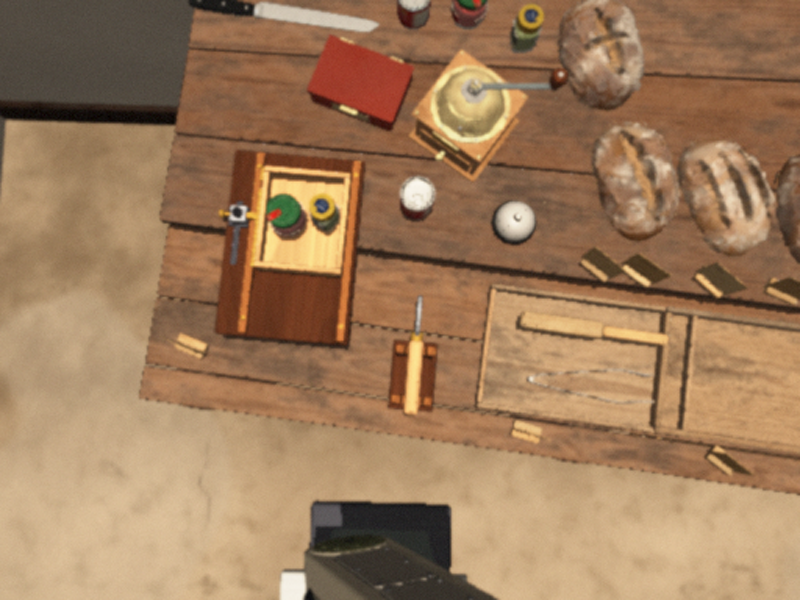

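Run:
```python
import cv2,pickle,numpy as np
im=pickle.load(open("top0.pkl","rb"))["image"][:,:,::-1]
o=np.zeros((560,800,3),np.uint8)
def c(x0,y0,x1,y1,s): return cv2.resize(im[y0:y1,x0:x1],None,fx=s,fy=s,interpolation=cv2.INTER_CUBIC)
a=c(135,90,240,228,4); b=c(242,185,294,270,6)
o[:a.shape[0],:a.shape[1]]=a; o[:b.shape[0],440:440+b.shape[1]]=b
cv2.imwrite("pics/crop1.png",o)
```

```text
(no output)
```

View pics/crop1.png

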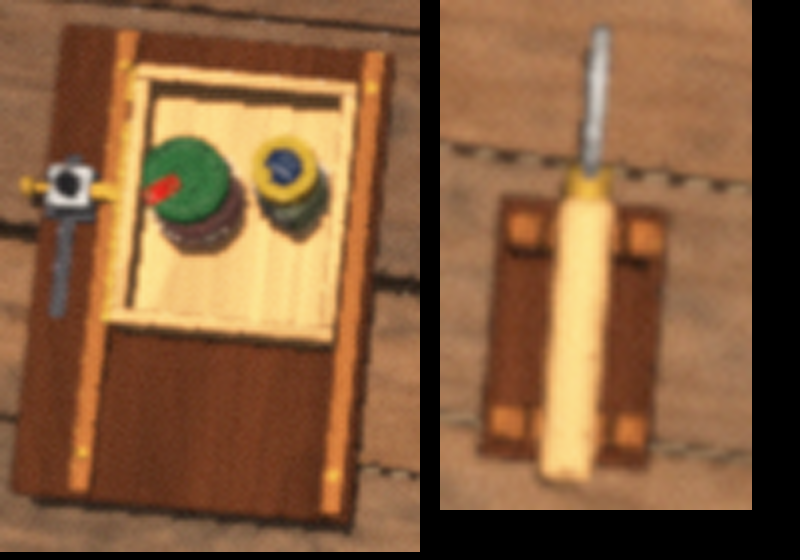

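```bash
cat > h.py <<'E'
import cv2,pickle,numpy as np
def load(n): return pickle.load(open(n,"rb"))
def w(d,px,z):
    p=cv2.undistortPoints(np.array([[px]],float),d["K"],d["D"])[0,0]
    r=d["R"].T@np.array([p[0],p[1],1]); c=-d["R"].T@d["t"]
    return c+r*(z-c[2])/r[2]
def proj(d,X): return cv2.projectPoints(np.array(X,float).reshape(-1,3),cv2.Rodrigues(d["R"])[0],d["t"],d["K"],d["D"])[0][:,0]
E
python3 - <<'E'
from h import *
d=load("top0.pkl")
A=lambda u,v,z:w(d,(u/4+135-.375,v/4+90-.375),z)
B=lambda u,v,z:w(d,((u-440)/6+242-.42,v/6+185-.42),z)
def sh(n,p,q): print(n,p.round(4),q.round(4),'len',np.linalg.norm(q-p).round(4),'ang',np.degrees(np.arctan2(*(q-p)[1::-1])).round(2))
sh('runner front L-R',A(15,492,.065),A(350,525,.065))
sh('runner left f-r',A(15,492,.065),A(62,28,.065))
sh('runner right f-r',A(350,525,.065),A(395,55,.065))
sh('tray front outer L-R',A(105,326,.11),A(335,344,.11))
sh('tray left f-r',A(105,326,.11),A(133,66,.11))
sh('tray right',A(335,344,.11),A(357,84,.11))
sh('handle back-front',B(568,478,.067),B(587,198,.067))
sh('ferrule/rodtip',B(593,172,.055),B(602,28,.085))
sh('rest R',B(645,465,.01),B(668,208,.01)); sh('rest back',B(480,455,.01),B(645,465,.01))
c=[B(a,b,.067) for a,b in((525,230),(648,238),(508,424),(630,432))]; print('upr',np.mean(c,0))
E
```

```text
runner front L-R [0.553  0.2712 0.065 ] [0.5372 0.0502 0.065 ] len 0.2216 ang -94.08
runner left f-r [0.553  0.2712 0.065 ] [0.8669 0.2552 0.065 ] len 0.3143 ang -2.91
runner right f-r [0.5372 0.0502 0.065 ] [0.8546 0.0304 0.065 ] len 0.318 ang -3.57
tray front outer L-R [0.6581 0.2087 0.11  ] [0.6505 0.061  0.11  ] len 0.148 ang -92.95
tray left f-r [0.6581 0.2087 0.11  ] [0.8292 0.1982 0.11  ] len 0.1713 ang -3.52
tray right [0.6505 0.061  0.11  ] [0.8213 0.0524 0.11  ] len 0.171 ang -2.86
handle back-front [ 0.4274 -0.0598  0.067 ] [ 0.5489 -0.0651  0.067 ] len 0.1217 ang -2.52
ferrule/rodtip [ 0.5613 -0.0678  0.055 ] [ 0.6219 -0.0693  0.085 ] len 0.0677 ang -1.42
rest R [ 0.4324 -0.0958  0.01  ] [ 0.549  -0.1038  0.01  ] len 0.1168 ang -3.93
rest back [ 0.4348 -0.0211  0.01  ] [ 0.4324 -0.0958  0.01  ] len 0.0748 ang -91.81
upr [ 0.49102288 -0.06247131  0.067     ]
```

```bash
cat > go.py <<'E'
# usage: go.py x y z yawdeg : prints tool-axis delta to a tool-down pose
import sys,numpy as np
from scipy.spatial.transform import Rotation as Ro
from workcell import env
s=env.get_state(); q=s["orientation"]; R=Ro.from_quat([q[1],q[2],q[3],q[0]])
x,y,z,yaw=map(float,sys.argv[1:5])
T=Ro.from_euler('z',yaw,degrees=True)*Ro.from_euler('x',np.pi)
print("d",R.inv().apply(np.array([x,y,z])-s["tcp_pos"]).round(4),"rot",(R.inv()*T).as_rotvec().round(3),"F",s["wrist_force"].round(2),"t",round(s["clock"],2),"tcp",s["tcp_pos"].round(4),"q",s["joint_pos"].round(2))
E
python3 go.py .488 -.0625 .18 177.2
python3 nudge.py '[[0.454,-0.384,0.03,0,0,-2.82],[0.454,-0.384,0.03,0,0,-2.82],[0.454,-0.384,0.03,0,0,-2.82],[0.454,-0.384,0.03,0,0,-2.82],[0.454,-0.384,0.03,0,0,-2.82],[0.454,-0.384,0.03,0,0,-2.82],[0.454,-0.384,0.03,0,0,-2.82],[0.454,-0.384,0.03,0,0,-2.82]]' 0.085
python3 go.py .488 -.0625 .18 177.2
```

```text
d [ 0.4536 -0.3841  0.0732] rot [-0.000e+00 -2.000e-03 -2.823e+00] F [ 0.39 -0.03 -0.42] t 0.1 tcp [ 0.1532 -0.5538  0.2525] q [-1.44  0.31  0.05  1.3  -0.    1.43]
clock: 1.1
tcp_pos: [0.4355, -0.1399, 0.2279]
orientation: [0.0, 0.631, 0.776, -0.0]
wrist_force: [1.7, -1.3, 0.2]
finger_gap: 0.0853
grip_force: 0.0
d [0.0651 0.0672 0.0479] rot [-0.     0.    -1.317] F [ 1.67 -1.29  0.2 ] t 1.1 tcp [ 0.4355 -0.1399  0.2279] q [-0.49  0.1  -0.29  1.18 -0.    0.88]
```

```bash
python3 nudge.py '[[0.065,0.067,0.04,0,0,-1.317],[0.065,0.067,0.04,0,0,-1.317],[0.065,0.067,0.04,0,0,-1.317],[0.065,0.067,0.04,0,0,-1.317],[0.065,0.067,0.04,0,0,-1.317],[0.065,0.067,0.04,0,0,-1.317],[0.065,0.067,0.04,0,0,-1.317],[0.065,0.067,0.04,0,0,-1.317]]'
python3 go.py .488 -.0625 .057 177.2
python3 - <<'E'
from workcell import env
import cv2,pickle
d=env.read_camera("scene"); pickle.dump(d,open("scene1.pkl","wb"))
cv2.imwrite("pics/scene1.png",cv2.resize(d["image"][120:270,150:350,::-1],None,fx=4,fy=4,interpolation=cv2.INTER_CUBIC))
E
```

```text
clock: 2.1
tcp_pos: [0.4873, -0.0647, 0.1877]
orientation: [-0.0, 0.028, 1.0, 0.0]
wrist_force: [0.5, 0.1, -0.4]
finger_gap: 0.0851
grip_force: 0.0
d [-0.0007  0.0023  0.1307] rot [ 0.    -0.001 -0.008] F [ 0.48  0.07 -0.4 ] t 2.1 tcp [ 0.4873 -0.0647  0.1877] q [-0.3   0.18 -0.29  1.1  -0.   -0.24]
```

View pics/scene1.png

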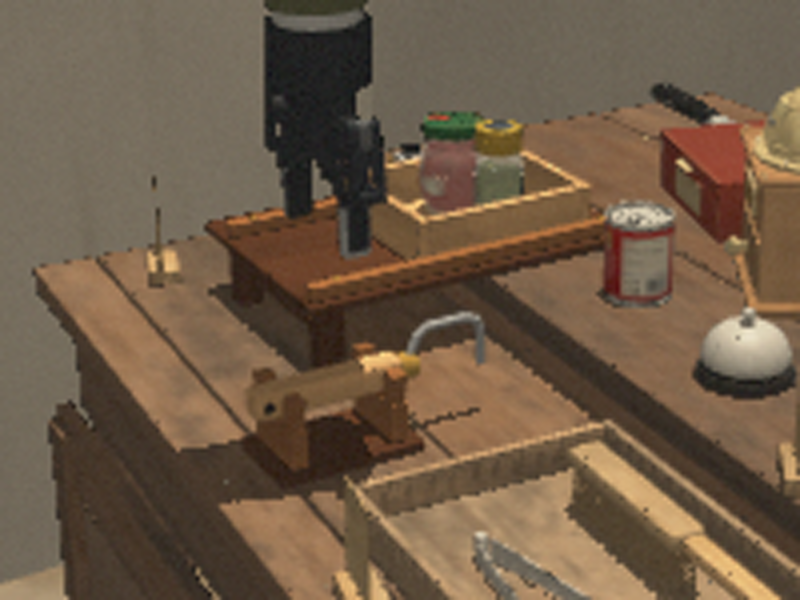

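The view shows the hook lying in its rest (tip at crop 483,358, upper handle end 400,352), the open gripper above it. I check my poses against this view.

```bash
python3 - <<'E'
from h import *
d=load("scene1.pkl")
for n,X in (('tip',(.488+.1348,-.0625-.0064,.039)),('trayFR',(.6505,.061,.11)),('trayFL',(.6581,.2087,.11)),('runnerFR',(.5372,.0502,.065))):
    p=proj(d,X)[0]; print(n,((p-[150,120]+.375)*4).round(0))
E
python3 nudge.py '[[0,0.002,0.045,0,0,-0.008],[0,0.002,0.09,0,0,-0.008],[0,0.002,0.115,0,0,-0.008],[0,0.002,0.13,0,0,-0.008],[0,0.002,0.13,0,0,-0.008],[0,0.002,0.13,0,0,-0.008]]'
python3 go.py .488 -.0625 .057 177.2
```

```text
tip [487. 366.]
trayFR [426. 225.]
trayFL [345. 174.]
runnerFR [316. 310.]
clock: 2.9
tcp_pos: [0.4886, -0.0631, 0.0591]
orientation: [0.001, 0.024, 1.0, -0.0]
wrist_force: [0.3, -0.5, 0.3]
finger_gap: 0.0849
grip_force: 0.0
d [0.0006 0.0006 0.0021] rot [-0.001  0.002  0.001] F [ 0.33 -0.46  0.31] t 2.9 tcp [ 0.4886 -0.0631  0.0591] q [-0.29  0.31 -0.48  0.78 -0.   -0.24]
```

```bash
python3 nudge.py '[[0,0,0.001,0,0,0],[0,0,0.001,0,0,0],[0,0,0.001,0,0,0],[0,0,0.001,0,0,0],[0,0,0.001,0,0,0],[0,0,0.001,0,0,0]]' 0 80
python3 go.py .488 -.0625 .21 177.2
```

```text
clock: 3.65
tcp_pos: [0.4884, -0.0614, 0.0578]
orientation: [0.001, 0.023, 1.0, 0.002]
wrist_force: [1.3, 6.1, 4.8]
finger_gap: 0.0228
grip_force: 78.9
d [ 0.     -0.0006 -0.1522] rot [0.003 0.002 0.003] F [1.26 6.08 4.83] t 3.65 tcp [ 0.4884 -0.0614  0.0578] q [-0.29  0.31 -0.48  0.78  0.   -0.24]
```

```bash
python3 nudge.py '[[0,0,-0.02,0,0,0],[0,0,-0.06,0,0,0],[0,0,-0.1,0,0,0],[0,0,-0.13,0,0,0],[0,0,-0.14,0,0,0],[0,0,-0.14,0,0,0]]'
python3 go.py .52 .14 .195 176.7
python3 - <<'E'
from workcell import env
import cv2,pickle
d=env.read_camera("scene"); pickle.dump(d,open("scene2.pkl","wb"))
cv2.imwrite("pics/scene2.png",cv2.resize(d["image"][100:250,170:370,::-1],None,fx=4,fy=4,interpolation=cv2.INTER_CUBIC))
E
```

```text
clock: 4.4
tcp_pos: [0.4877, -0.0629, 0.1969]
orientation: [0.0, 0.023, 1.0, -0.0]
wrist_force: [0.5, 0.1, -1.9]
finger_gap: 0.023
grip_force: 78.5
d [-0.0227  0.2042  0.0018] rot [-0.     0.     0.011] F [ 0.52  0.06 -1.9 ] t 4.4 tcp [ 0.4877 -0.0629  0.1969] q [-0.29  0.18 -0.27  1.12 -0.   -0.24]
```

View pics/scene2.png

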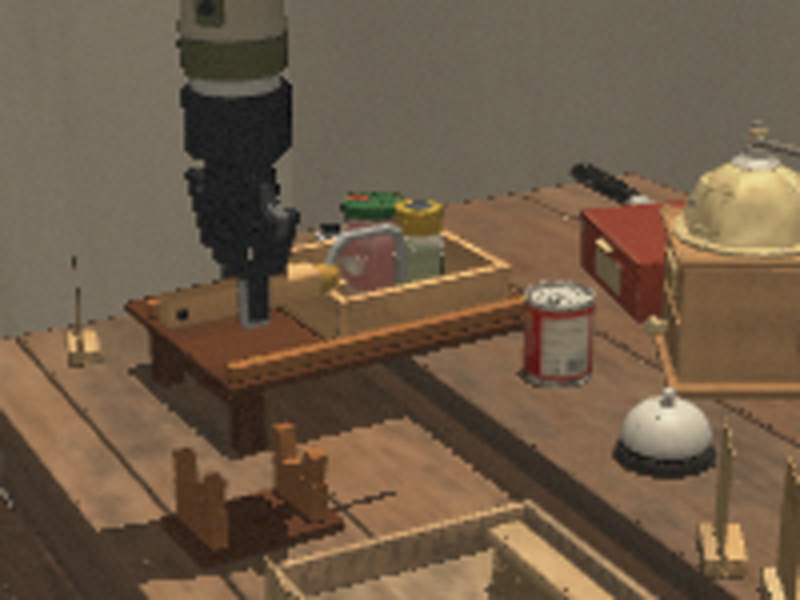

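```bash
python3 - <<'E'
from h import *
d=load("scene2.pkl")
p=proj(d,(.4877+.1348,-.0629-.006,.178))[0]; print(((p-[170,100]+.375)*4).round(0))
E
python3 go.py .542 .141 .195 176.76
python3 nudge.py '[[-0.045,0.204,0,0,0,0.011],[-0.045,0.204,0,0,0,0.011],[-0.045,0.204,0,0,0,0.011],[-0.045,0.204,0,0,0,0.011],[-0.045,0.204,0,0,0,0.011],[-0.045,0.204,0,0,0,0.011],[-0.045,0.204,0,0,0,0.011]]'
python3 go.py .542 .141 .104 176.76
python3 - <<'E'
from workcell import env
import cv2,pickle,numpy as np
e=env.read_camera("scene");d=env.read_camera("top"); pickle.dump(d,open("top3.pkl","wb"));pickle.dump(e,open("scene3.pkl","wb"))
a=cv2.resize(d["image"][90:230,135:240,::-1],None,fx=4,fy=4,interpolation=cv2.INTER_CUBIC)
b=cv2.resize(e["image"][110:220,205:300,::-1],None,fx=4,fy=4,interpolation=cv2.INTER_CUBIC)
o=np.zeros((560,800,3),np.uint8); o[:560,:420]=a; o[:440,420:800]=b
cv2.imwrite("pics/p3.png",o)
E
```

```text
[406. 280.]
d [-0.0452  0.206   0.001 ] rot [ 0.    -0.001  0.01 ] F [ 0.62  0.32 -1.4 ] t 4.45 tcp [ 0.4872 -0.0627  0.1961] q [-0.29  0.18 -0.27  1.12 -0.   -0.24]
clock: 5.32
tcp_pos: [0.5419, 0.1373, 0.1968]
orientation: [-0.0, 0.03, 1.0, -0.0]
wrist_force: [0.2, -0.9, -0.5]
finger_gap: 0.0227
grip_force: 78.9
d [0.0001 0.0037 0.0928] rot [-0.    -0.001 -0.003] F [ 0.23 -0.91 -0.48] t 5.33 tcp [0.5419 0.1373 0.1968] q [ 0.1   0.31 -0.1   1.16 -0.    0.16]
```

View pics/p3.png

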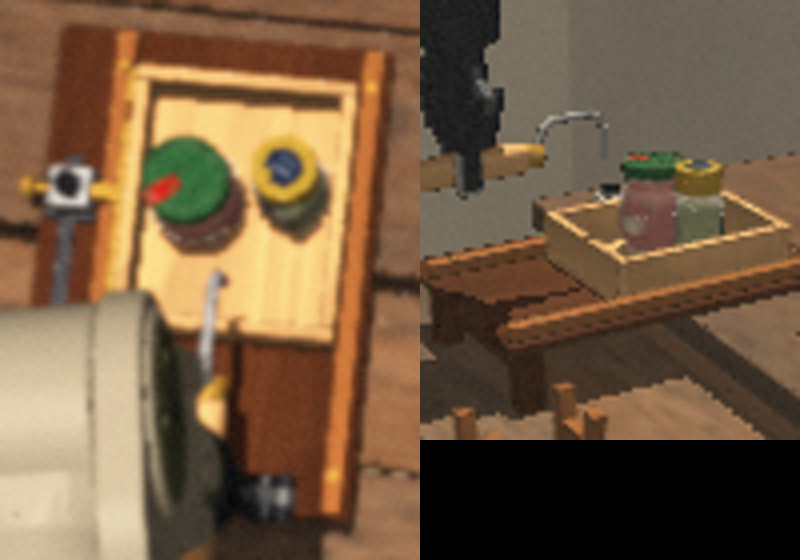

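```bash
python3 nudge.py '[[0,0.003,0.03,0,0,-0.003],[0,0.003,0.05,0,0,-0.003],[0,0.003,0.065,0,0,-0.003],[0,0.003,0.08,0,0,-0.003],[0,0.003,0.092,0,0,-0.003],[0,0.003,0.092,0,0,-0.003],[0,0.003,0.092,0,0,-0.003]]'
python3 go.py .542 .141 .104 176.76
python3 - <<'E'
from workcell import env
import cv2,pickle,numpy as np
e=env.read_camera("scene");d=env.read_camera("top"); pickle.dump(d,open("top4.pkl","wb"));pickle.dump(e,open("scene4.pkl","wb"))
a=cv2.resize(d["image"][90:230,135:240,::-1],None,fx=4,fy=4,interpolation=cv2.INTER_CUBIC)
b=cv2.resize(e["image"][110:220,205:300,::-1],None,fx=4,fy=4,interpolation=cv2.INTER_CUBIC)
o=np.zeros((560,800,3),np.uint8); o[:560,:420]=a; o[:440,420:800]=b
cv2.imwrite("pics/p4.png",o)
E
```

```text
clock: 6.3
tcp_pos: [0.5428, 0.1419, 0.1055]
orientation: [0.0, 0.027, 1.0, 0.0]
wrist_force: [1.1, 0.1, -0.9]
finger_gap: 0.0229
grip_force: 78.9
d [ 0.0007 -0.0009  0.0015] rot [0.    0.001 0.002] F [ 1.07  0.12 -0.88] t 6.3 tcp [0.5428 0.1419 0.1055] q [ 0.11  0.37 -0.24  0.95 -0.    0.17]
```

View pics/p4.png

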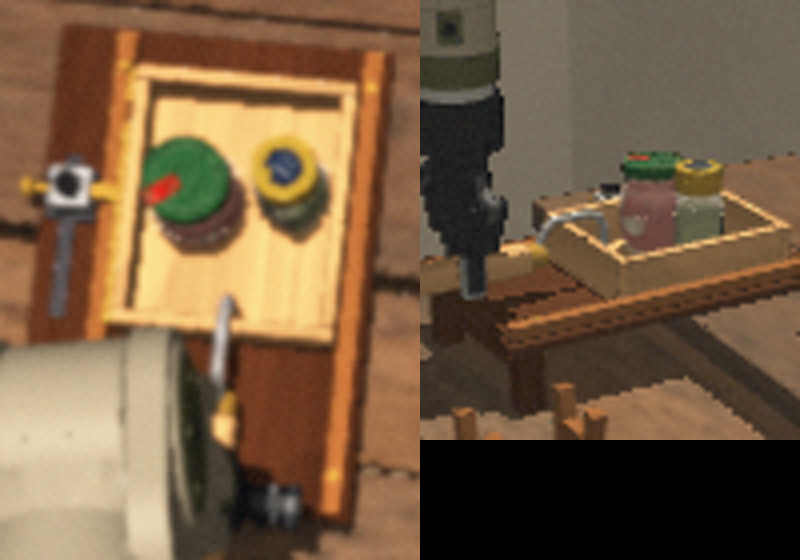

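```bash
cat > chk.py <<'E'
import sys
from workcell import env
s=env.get_state(); f=s["wrist_force"]; print("chk x",s["tcp_pos"][0].round(4),"F",f.round(2),"t",round(s["clock"],2),"grip",s["grip_force"].round(0))
sys.exit(bool(f[0]>float(sys.argv[1])))
E
python3 - <<'E'
from h import *
d=load("top4.pkl"); print("bolt",w(d,(108/4+135-.375,190/4+90-.375),.085))
E
python3 nudge.py '[[0.003,0,0,0,0,0],[0.006,0,0,0,0,0],[0.008,0,0,0,0,0],[0.010,0,0,0,0,0],[0.011,0,0,0,0,0],[0.012,0,0,0,0,0],[0.013,0,0,0,0,0],[0.014,0,0,0,0,0]]' && python3 chk.py 9.5 &&
python3 nudge.py '[[0.002,0,0,0,0,0],[0.004,0,0,0,0,0],[0.006,0,0,0,0,0],[0.008,0,0,0,0,0]]' && python3 chk.py 9.5 &&
python3 nudge.py '[[0.002,0,0,0,0,0],[0.004,0,0,0,0,0],[0.006,0,0,0,0,0],[0.008,0,0,0,0,0]]' && python3 chk.py 9.5
```

```text
bolt [0.75243745 0.21559622 0.085     ]
clock: 7.4
tcp_pos: [0.5307, 0.1423, 0.1056]
orientation: [0.002, 0.028, 1.0, -0.0]
wrist_force: [6.7, -1.1, -4.5]
finger_gap: 0.0229
grip_force: 78.7Traceback (most recent call last):
  File "chk.py", line 3, in <module>
    s=env.get_state(); f=s["wrist_force"]; print("chk x",s["tcp_pos"][0].round(4),"F",f.round(2),"t",round(s["clock"],2),"grip",s["grip_force"].round(0))
                                                                                                                                ^^^^^^^^^^^^^^^^^^^^^
AttributeError: 'float' object has no attribute 'round'
```

```bash
sed -i 's/,"grip".*)$/)/' chk.py; python3 chk.py 10 &&
python3 nudge.py '[[0.002,0,0,0,0,0],[0.004,0,0,0,0,0],[0.006,0,0,0,0,0],[0.008,0,0,0,0,0]]' >/dev/null&& python3 chk.py 10 &&
python3 nudge.py '[[0.002,0,0,0,0,0],[0.004,0,0,0,0,0],[0.006,0,0,0,0,0],[0.008,0,0,0,0,0]]' >/dev/null&& python3 chk.py 10 &&
python3 nudge.py '[[0.002,0,0,0,0,0],[0.004,0,0,0,0,0],[0.006,0,0,0,0,0],[0.008,0,0,0,0,0]]' >/dev/null&& python3 chk.py 10
```

```text
chk x 0.5307 F [ 6.72 -1.1  -4.51] t 7.4
chk x 0.5227 F [ 7.18 -0.48 -5.07] t 7.9
chk x 0.5147 F [ 6.57 -0.39 -3.86] t 8.4
chk x 0.5067 F [ 7.13 -0.45 -5.18] t 8.9
```

```bash
python3 nudge.py '[[0.002,0,0,0,0,0],[0.004,0,0,0,0,0],[0.006,0,0,0,0,0],[0.008,0,0,0,0,0]]' >/dev/null&& python3 chk.py 10 &&
python3 nudge.py '[[0.001,0,0,0,0,0],[0.002,0,0,0,0,0],[0.003,0,0,0,0,0]]' >/dev/null&& python3 chk.py 9.5 &&
python3 nudge.py '[[0.001,0,0,0,0,0],[0.002,0,0,0,0,0]]' >/dev/null&& python3 chk.py 9.5 &&
python3 nudge.py '[[0.001,0,0,0,0,0],[0.002,0,0,0,0,0]]' >/dev/null&& python3 chk.py 9.5 &&
python3 nudge.py '[[0.001,0,0,0,0,0],[0.002,0,0,0,0,0]]' >/dev/null&& python3 chk.py 9.5
python3 - <<'E'
from workcell import env
import cv2,pickle,numpy as np
e=env.read_camera("scene");d=env.read_camera("top")
a=cv2.resize(d["image"][90:230,135:240,::-1],None,fx=4,fy=4,interpolation=cv2.INTER_CUBIC)
b=cv2.resize(e["image"][110:220,205:300,::-1],None,fx=4,fy=4,interpolation=cv2.INTER_CUBIC)
o=np.zeros((560,800,3),np.uint8); o[:560,:420]=a; o[:440,420:800]=b
cv2.imwrite("pics/p5.png",o)
E
```

```text
chk x 0.4988 F [ 7.44 -1.19 -4.3 ] t 9.4
chk x 0.4958 F [ 6.61 -1.06 -5.88] t 9.78
chk x 0.4939 F [ 7.3  -0.15 -5.12] t 10.03
chk x 0.4919 F [ 8.59  0.59 -5.25] t 10.28
chk x 0.4899 F [ 7.13 -0.49 -5.33] t 10.53
```

View pics/p5.png

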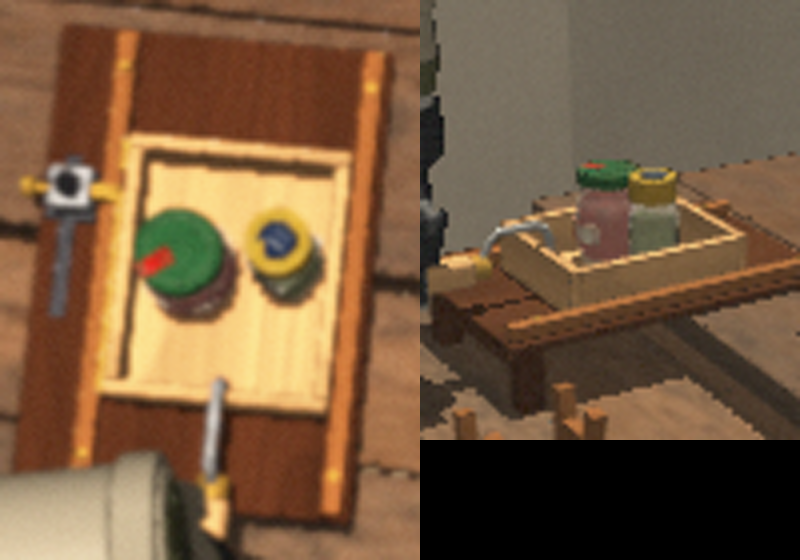

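```bash
python3 nudge.py '[[0.001,0,0,0,0,0],[0.002,0,0,0,0,0]]' >/dev/null&& python3 chk.py 9.3 &&
python3 nudge.py '[[0.001,0,0,0,0,0],[0.002,0,0,0,0,0]]' >/dev/null&& python3 chk.py 9.3 &&
python3 nudge.py '[[0.001,0,0,0,0,0],[0.002,0,0,0,0,0]]' >/dev/null&& python3 chk.py 9.3 &&
python3 nudge.py '[[0.001,0,0,0,0,0],[0.002,0,0,0,0,0]]' >/dev/null&& python3 chk.py 9.3 &&
python3 nudge.py '[[0.001,0,0,0,0,0],[0.002,0,0,0,0,0]]' >/dev/null&& python3 chk.py 9.3
```

```text
chk x 0.4879 F [ 7.61 -0.36 -4.69] t 10.88
chk x 0.4855 F [ 5.04  0.52 -2.71] t 11.12
chk x 0.4828 F [ 4.92 -0.34 -2.25] t 11.38
chk x 0.4813 F [ 7.9  -0.36 -3.49] t 11.62
chk x 0.4806 F [10.28  1.09 -5.17] t 11.88
```

Force dropped as the bolt sprang (x≈0.486), then rose with the tray stopped: caught. Back off and lift out.

```bash
python3 nudge.py '[[-0.003,0,0,0,0,0],[-0.007,0,0,0,0,0],[-0.012,0,0,0,0,0],[-0.013,0,0,0,0,0],[-0.013,0,0,0,0,0]]' && python3 go.py .4884 -.0614 .197 177.4
python3 - <<'E'
from workcell import env
import cv2,pickle,numpy as np
e=env.read_camera("scene");d=env.read_camera("top"); pickle.dump(d,open("top6.pkl","wb"))
a=cv2.resize(d["image"][90:230,135:240,::-1],None,fx=4,fy=4,interpolation=cv2.INTER_CUBIC)
b=cv2.resize(e["image"][110:220,205:300,::-1],None,fx=4,fy=4,interpolation=cv2.INTER_CUBIC)
o=np.zeros((560,800,3),np.uint8); o[:560,:420]=a; o[:440,420:800]=b
cv2.imwrite("pics/p6.png",o)
E
```

```text
clock: 12.5
tcp_pos: [0.4903, 0.1446, 0.1049]
orientation: [-0.0, 0.027, 1.0, -0.0]
wrist_force: [-0.7, -0.1, -2.1]
finger_gap: 0.0229
grip_force: 79.0
d [-0.0094 -0.2058 -0.0921] rot [-0.    -0.001 -0.009] F [-0.67 -0.13 -2.05] t 12.5 tcp [0.4903 0.1446 0.1049] q [ 0.13  0.29 -0.37  0.91 -0.    0.18]
```

View pics/p6.png

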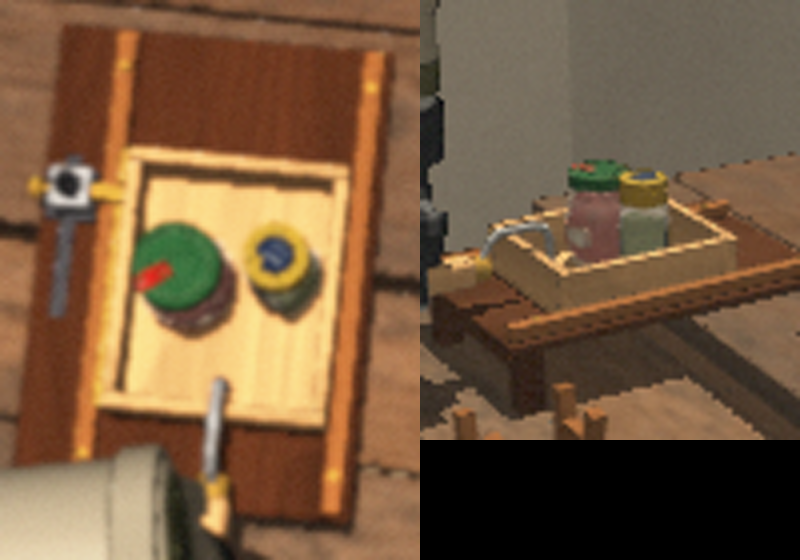

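Bolt knob has shifted right by ~2 px (5 mm): sprung; jars standing; the hook is free of the wall. Lift and return.

```bash
python3 nudge.py '[[0,0,-0.02,0,0,0],[0,0,-0.05,0,0,0],[0,0,-0.08,0,0,0],[0,0,-0.1,0,0,0],[0,0,-0.1,0,0,0],[0,0,-0.1,0,0,0]]' >/dev/null; python3 go.py .4884 -.0625 .197 177.4
python3 nudge.py '[[-0.008,-0.05,0,0,0,0],[-0.008,-0.1,0,0,0,-0.009],[-0.009,-0.15,0,0,0,-0.009],[-0.009,-0.19,0,0,0,-0.009],[-0.009,-0.207,0,0,0,-0.009],[-0.009,-0.207,0,0,0,-0.009],[-0.009,-0.207,0,0,0,-0.009],[-0.009,-0.207,0,0,0,-0.009]]'; python3 go.py .4884 -.0625 .197 177.4
python3 - <<'E'
from workcell import env
import cv2,pickle,numpy as np
d=env.read_camera("scene"); pickle.dump(d,open("scene7.pkl","wb"))
cv2.imwrite("pics/p7.png",cv2.resize(d["image"][100:250,170:370,::-1],None,fx=4,fy=4,interpolation=cv2.INTER_CUBIC))
E
```

```text
d [-0.0098 -0.2069  0.0072] rot [-0.    -0.001 -0.009] F [-0.55 -0.29 -1.14] t 13.35 tcp [0.4899 0.1446 0.2042] q [ 0.13  0.21 -0.21  1.15 -0.    0.18]
clock: 14.35
tcp_pos: [0.4881, -0.0613, 0.205]
orientation: [-0.0, 0.022, 1.0, 0.0]
wrist_force: [-0.5, -0.4, -1.5]
finger_gap: 0.0229
grip_force: 79.1
d [-0.0003 -0.0012  0.008 ] rot [ 0.    -0.     0.001] F [-0.53 -0.4  -1.52] t 14.35 tcp [ 0.4881 -0.0613  0.205 ] q [-0.29  0.17 -0.26  1.14  0.   -0.24]
```

View pics/p7.png

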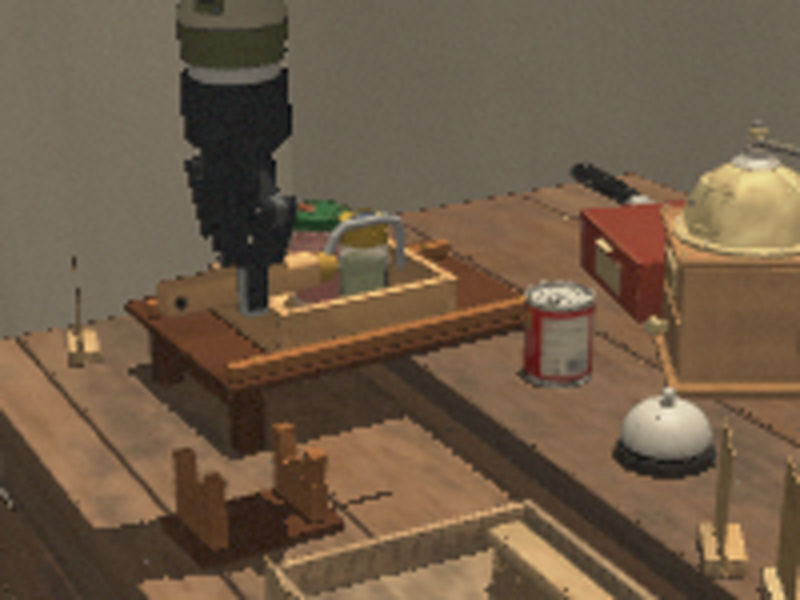

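```bash
python3 nudge.py '[[0,0,0.04,0,0,0],[0,0,0.08,0,0,0],[0,0,0.11,0,0,0],[0,0,0.125,0,0,0],[0,0,0.134,0,0,0],[0,0,0.14,0,0,0],[0,0,0.143,0,0,0],[0,0,0.143,0,0,0]]'; python3 go.py .4884 -.0618 .0578 177.4
```

```text
clock: 15.4
tcp_pos: [0.4887, -0.0622, 0.0626]
orientation: [0.001, 0.023, 1.0, 0.0]
wrist_force: [0.8, 2.9, -2.4]
finger_gap: 0.023
grip_force: 79.2
d [0.0003 0.0003 0.0048] rot [ 0.001  0.001 -0.   ] F [ 0.8   2.88 -2.38] t 15.4 tcp [ 0.4887 -0.0622  0.0626] q [-0.29  0.3  -0.47  0.79  0.   -0.24]
```

```bash
python3 nudge.py '[[0,0.001,0.002,0,0,0],[0,0.001,0.003,0,0,0],[0,0.001,0.004,0,0,0],[0,0.001,0.005,0,0,0],[0,0.001,0.005,0,0,0]]'; python3 go.py .4884 -.0614 .0578 177.4
```

```text
clock: 16.02
tcp_pos: [0.4883, -0.0613, 0.0578]
orientation: [0.0, 0.023, 1.0, 0.0]
wrist_force: [-2.5, 3.3, 7.5]
finger_gap: 0.0226
grip_force: 80.6
d [-0.0001 -0.0001 -0.    ] rot [ 0.     0.001 -0.   ] F [-2.5   3.26  7.55] t 16.02 tcp [ 0.4883 -0.0613  0.0578] q [-0.29  0.31 -0.48  0.78  0.   -0.24]
```

Seated (upward contact). Open, then rise.

```bash
python3 nudge.py '[[0,0,0,0,0,0],[0,0,0,0,0,0],[0,0,0,0,0,0],[0,0,0,0,0,0],[0,0,0,0,0,0],[0,0,0,0,0,0]]' 0.085
python3 nudge.py '[[0,0,-0.02,0,0,0],[0,0,-0.06,0,0,0],[0,0,-0.11,0,0,0],[0,0,-0.16,0,0,0],[0,0,-0.2,0,0,0],[0,0,-0.2,0,0,0],[0,0,-0.2,0,0,0]]'
python3 - <<'E'
from workcell import env
import cv2,pickle,numpy as np
e=env.read_camera("scene");d=env.read_camera("top")
a=cv2.resize(d["image"][90:275,135:300,::-1],None,fx=2.4,fy=2.4,interpolation=cv2.INTER_CUBIC)
b=cv2.resize(e["image"][110:250,190:320,::-1],None,fx=3,fy=3,interpolation=cv2.INTER_CUBIC)
o=np.zeros((450,800,3),np.uint8); o[:a.shape[0],:a.shape[1]]=a; o[:b.shape[0],400:400+b.shape[1]]=b
cv2.imwrite("pics/p8.png",o)
E
```

```text
clock: 16.77
tcp_pos: [0.4881, -0.0615, 0.057]
orientation: [-0.0, 0.023, 1.0, -0.0]
wrist_force: [0.4, 0.2, -0.4]
finger_gap: 0.0847
grip_force: 0.0
clock: 17.65
tcp_pos: [0.4879, -0.0614, 0.2564]
orientation: [-0.0, 0.023, 1.0, 0.0]
wrist_force: [0.9, -0.3, -0.6]
finger_gap: 0.0854
grip_force: 0.0
```

View pics/p8.png

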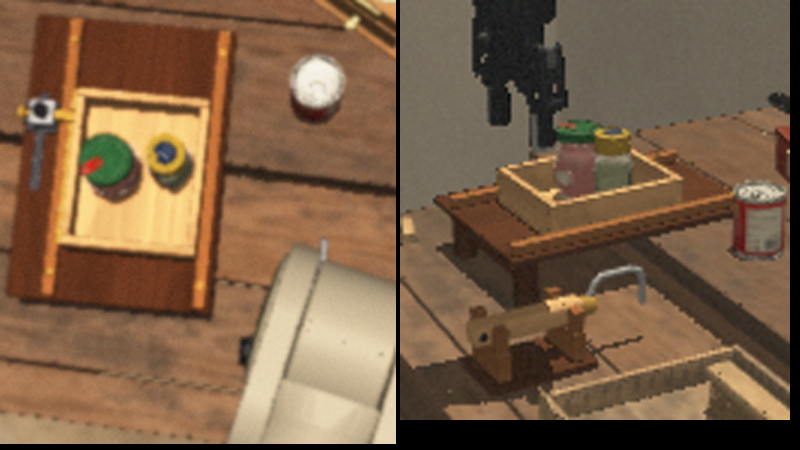

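The hook lies in its rest (right crop 470–645, 265–350), and the tray is caught with both jars standing (left crop, bolt at 65,115).

```bash
python3 -c "
from workcell import env
print(env.hand_in())"
```

```text
the job is handed in; nothing more can be done
None
```

The tray is drawn forward and held by the sprung catch (wrist force read at most about 10 N while drawing), both jars are standing, the hook is back in its rest, and the job is handed in at about 18 s; no verdict was returned.

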